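# Close the spark trap of a belt grinder with its quarter-turn cover

## Robot

A 7-joint arm with a two-finger parallel gripper is mounted at the origin on the work surface. World frame = base frame: x ahead of the robot, y to its left, z up, the work surface at z = 0. Lengths are in mm, angles in rad, forces in N, time in s.
With the tool pointing down it reaches from about 425 to 825 mm from the base axis. Payload 3.6 kg.
Tool frame: the origin (TCP) lies midway between the tips of the shut fingers; the grasp point (between the pads) lies 19 mm behind it; z points along the fingers, x is the direction in which the jaws open and shut, and the axes are right-handed (so a half turn about z gives the same grasp; the last joint's range is limited). The gripper opens to 85 mm and grips with 20 to 120 N. Pads are 22 mm wide; open, the fingers measure 114 mm over their backs; the gripper's body (76 mm by 85 mm) begins 54 mm behind the grasp point. The pads swing forward as they close: fully open they stand 13 mm farther back than shut.
Start: joints at [-0.026, 0.615, -0.013, 1.423, 0.008, 1.103, -0.04], TCP at [649.97, 0.024, 203.797] pointing down, gripper open.
Joint ranges: [-3.12, 3.12], [-0.3, 2.06], [-1.34, 1.32], [0.26, 2.42], [-1.36, 4.5], [0.01, 1.98], [-2.84, 2.84]. Speed limits (rad/s): [2.79, 2.79, 3.14, 3.14, 3.14, 3.14, 3.14].

## Interface

Orientations are given as a unit quaternion [x, y, z, w].
In Python, from plant import readout, camera, get_calibration, order gives the robot as it stands. The module is installed in compiled form; this text tells all that it offers.
- The arm moves only by the tool play_rows, never from a script. Its argument "steps" is a list of rows, each an object with "slide": the shift along the tool's x, y, z in mm, a list of three; "twist": the turn, a rotation vector about the tool's x, y, z in degrees, a list of three. In form: [{"slide": [x, y, z], "twist": [ax, ay, az]}, ...]. A call has 1 to 12 rows; each row shifts and turns the pose as measured when the row begins, along the tool's axes as they then stand; what a row does not reach is not made up. A row lasts 1/10 s, in which the tool goes at most 50 mm and 8.59 degrees, less where a joint would pass 70% of its speed; a pose out of reach is approached as far as the arm can. A call is refused whole if a number of a shift passes 50 or a number of a turn 8.59, either way. A call with a gripper value outside its range is refused whole. "grip" is the opening, from 0 (shut) to 1 (fully open), set as the call begins (left out, the last holds). The fingers move at their own pace and stop on an object; the grip force is fixed at half the most. Time passes only in rows, so rows that do not move let the fingers close. It gives the time, the measured TCP pose, the force and the opening at its end, in the units of the state.
- readout.read_state(): the state, without advancing time (a new reading comes with each control period).
- camera(name): name is "scene" or "side" or "wrist"; returns (picture, depth): 420x560x3 uint8, red, green, blue; 420x560 float32, mm along the optical axis (not along the pixel's ray), 0 where there is no reading.
- get_calibration(name): a dict with "camera_matrix" (3x3 intrinsics, pixels), "rvec" (rotation vector, rad) and "tvec" (3), from world to camera coordinates, as OpenCV has them. Camera axes: x right, y down, z forward; pixel columns grow to the right and rows downward; lengths in mm; the calibration is good to about 2 mm. A picture is of the moment at which its call begins: read the wrist's pose just before it. get_calibration takes no time and is no camera call; for the wrist camera it gives the pose at the moment of the call.
- order.sign_off(): hands the job in, once; it reports no verdict.
The state is a dict: "clock": time; "joints": joint angles; "qvel": joint speeds; "joint_efforts": joint torques, N m; "position": TCP position; "eef_rot": TCP orientation; "wrist_force": force on the tool from outside, world axes, zero at the start; "moment": the same for the moment, N m; "opening": opening from 0.0 (shut) to 1.0 (fully open).
Only numpy, scipy, OpenCV 4.12 (cv2) and the standard library are available. Lean on these libraries where they do the work, as an engineer would, in place of code of your own. Each camera call takes 0.05 s, during which the arm holds its last target.

## Task

The belt grinder's spark trap has been cleaned out: put its cover back. Lay the cover (it has a bow handle for carrying) on the trap's deck over the opening and slide its tongue under the steel lip until the cover's end comes fully home against the lip, and let go of it; then take the cover again by the wing of its stud, line the wing up straight across the cover, push it in against its spring and turn it a quarter turn clockwise so that it locks, and let go. Leave everything else on the bench where it is.

Things in the scene. Friction and masses are not known exactly. Their poses are not given: they have to be found in the camera images.
- cover: loose aluminium cover, 0.5 kg with handle and stud, lying flat on the bench, stud side up. Origin: centre of the underside of its plate; x along it towards the tongue, y across, z up. Plate 190 (x) x 120 (y) x 5 mm, flat below while the stud is out. Centre of mass 10 mm from the handle towards the stud.
- cover_tongue (a point): middle of the tip of the cover's flat tongue, 113 mm from the cover's origin along x, 2.5 mm above its underside. The tongue is 60 mm wide, 5 mm thick, in line with the plate, and sticks out 18 mm past the plate's end, leaving a 30 mm shoulder on either side.
- cover_handle (a point): centre of the grip bar of the cover's bow handle: above the middle of the plate (cover x = y = 0), 43 mm above the underside; axes as the cover's. Square steel bar 12 mm wide (x), 14 mm high, 100 mm long (y), 31 mm clear above the plate between posts at y = +-44 mm.
- stud_grip (a point): centre of the black wing of the stud captive in the cover at cover x = -72 mm, y = 0. Wing 10 mm thick (its x), 60 mm long (its y), 28 mm high; stud out, its centre is 49 mm above the cover's underside; moves and turns with the stud. Below it a boss, 44 mm across, top 12 mm above the underside. The foot of the shank has a cross bar, 28 mm long, 8 mm thick, parallel to the wing.
- stud_push (a joint): how far the stud is pushed in, m: 0 out, 0.019 stop. Spring: 4 N at 0, 11 N at 0.019. With the cover home and the wing straight across, its cross bar goes down through the deck's slot; pushed to 0.017 or more it can turn under the deck; after a quarter turn, let go, it springs back into a groove and reads about 0.014: locked. A bar not caught springs back to 0.
- stud_turn (a joint): turn of the stud in the cover, rad: 0 = wing straight across the cover (along cover y; stop), positive clockwise seen from above, 1.57 = wing along the cover, locked (stop at 1.6). Light friction, 0.03 N m. Starts anywhere from 0 to 0.5; it must be within about 0.2 of 0 to enter the slot freely.
- seat (a point): where the underside centre of the cover's plate lies when home on the green spark trap (fixed): on the trap's flat deck, 75 mm above the bench, x towards the lip, z up; the cover's axes then agree with these. Deck 300 (x) x 170 (y) mm, opening 120 x 90 mm. The rest of the grinder (to 0.32 m high) stands on the +y side, from 170 mm off this point.
- lip (a point): middle of the lip's mouth on the deck, 99 mm from the seat along x, 4 mm above the deck. Steel strap 100 mm wide, its underside 8 and top 12 mm above the deck, from x = 99 to 125 mm, on two blocks with fronts at x = 95 mm and 72 mm between them for the tongue. Home: the cover's shoulders stand against the blocks, the tongue 14 mm under the strap.
- slot (a point): centre of the slot in the deck for the stud's cross bar, at deck level, 72 mm from the seat along -x. Slot 14 mm (x) x 36 mm (y); the deck is 8 mm thick.
- bracket_a: aluminium bracket, 61 x 36 x 46 mm, standing beside the cover (leave it; origin at the centre of its underside)
- bracket_b: aluminium bracket like bracket_a, on the bench in front of the spark trap (leave it; origin at the centre of its underside)
- bracket_c: aluminium bracket like bracket_a, loose on the bench (leave it; origin at the centre of its underside)
- wrench: steel open/ring wrench 200 mm long lying on the bench (leave it; origin at the centre of its underside)
- brush: bench brush 200 mm long lying on the bench (leave it; origin at the centre of its underside)
- tin: closed steel tin, 72 mm diameter, 70 mm high (leave it; origin at the centre of its underside)
- cup: open steel cup, 76 mm diameter, 75 mm high (leave it; origin at the centre of its underside)
- file: hand file 260 mm long with a wooden handle, lying on the bench (leave it; origin at the centre of its underside)

How it is judged:
By the outcome, as a careful person would: the job done as asked, in the order asked, and still so for the second after the job is handed in, with the robot touching nothing.
It also fails if it takes over 54 s, if anything falls off the work surface, if the arm or the gripper's body presses on something with over 40 N, if the wrist force passes 120 N, or if a joint passes its speed limit or range.

## Working session

There is one attempt and no reset: what is moved stays moved. The work goes in short steps, Python scripts to look and compute and a tool call to move; the robot and the scene stay as the last step left them, time stands still between calls to the robot, and variables do not carry over. Pictures are saved under pics/ and viewed, and the job is handed in when it is done.

Besides the shell and the picture viewer there is one more tool, called after "Call:" as name(argument=value, ...), one argument or row to a line, values as JSON. play_rows: Moves the arm, as the interface text tells. Its arguments: {"type":"object","properties":{"steps":{"type":"array"},"grip":{"type":"number"}},"required":["steps"]}

```bash
mkdir -p pics
cat > h.py <<'E'
import numpy as np, cv2
from scipy.spatial.transform import Rotation as R
from plant import readout, camera, get_calibration, order
def save(n,im): cv2.imwrite('pics/'+n+'.png',cv2.cvtColor(im,cv2.COLOR_RGB2BGR))
def grab(c,n):
    K=get_calibration(c); p,d=camera(c); save(n,p)
    np.savez(n+'.npz',p=p,d=d,K=K['camera_matrix'],r=K['rvec'],t=K['tvec'])
def load(n): return np.load(n+'.npz')
def w(z,u,v,depth=None):
    K=z['K'];d=z['d'][int(round(v)),int(round(u))] if depth is None else depth
    c=np.array([(u-K[0,2])/K[0,0]*d,(v-K[1,2])/K[1,1]*d,d])
    M=R.from_rotvec(np.ravel(z['r'])).as_matrix()
    return M.T@(c-np.ravel(z['t']))
def wz(z,u,v,h):
    K=z['K'];M=R.from_rotvec(np.ravel(z['r'])).as_matrix();t=np.ravel(z['t'])
    o=-M.T@t; r=M.T@np.array([(u-K[0,2])/K[0,0],(v-K[1,2])/K[1,1],1]); return o+r*(h-o[2])/r[2]
def pts(z):
    d=z['d'];v,u=np.mgrid[:d.shape[0],:d.shape[1]];K=z['K']
    c=np.stack([(u-K[0,2])/K[0,0]*d,(v-K[1,2])/K[1,1]*d,d],-1)
    M=R.from_rotvec(np.ravel(z['r'])).as_matrix(); P=(c-np.ravel(z['t']))@M; P[d<=0]=np.nan; return P
def crop(n,u0,v0,u1,v1,s,o):
    save(o,cv2.resize(load(n)['p'][v0:v1,u0:u1],None,fx=s,fy=s,interpolation=cv2.INTER_CUBIC))
E
python3 - <<'E'
from h import *
for c in ['scene','side','wrist']: grab(c,c+'0')
s=readout.read_state(); print(s)
for c in ['scene','side','wrist']:
    z=load(c+'0'); M=R.from_rotvec(np.ravel(z['r'])).as_matrix(); print(c,-M.T@np.ravel(z['t']),M[2],z['K'][0,0])
E
```

```text
{'clock': 0.15, 'joints': array([-0.02647956,  0.61572113, -0.01263942,  1.42452491,  0.00806104,
        1.10338337, -0.040409  ]), 'qvel': array([ 9.08494994e-05, -4.83844165e-03,  6.45736788e-04, -5.00992674e-03,
        5.60390497e-05, -6.97112535e-04,  1.41639078e-03]), 'joint_efforts': array([ 9.62922204e-04, -4.69657230e+01,  2.59976937e-01, -1.71251339e+01,
        1.01253757e-02,  7.07855565e-03,  2.07303725e-05]), 'position': array([6.49367682e+02, 2.59031988e-02, 2.02890569e+02]), 'eef_rot': array([ 9.99999505e-01,  1.78043488e-05, -9.94213517e-04, -1.51249918e-05]), 'wrist_force': array([-0.61602352,  0.61090401,  0.06677149]), 'moment': array([ 0.00862041,  0.0312001 , -0.01021082]), 'opening': 1.0010288387852058}
scene [1241.00599665  522.5654206   716.65917796] [-0.61936519 -0.56489417 -0.54523513] 470.1774740104057
side [ 166.64777455 -670.30705093  787.9194857 ] [ 0.35905149  0.58124927 -0.73022689] 391.59616417264965
wrist [649.94455126  68.46574641 373.2513449 ] [-0.0027287  -0.27335692 -0.9619088 ] 342.52242978832993
```

View pics/scene0.png

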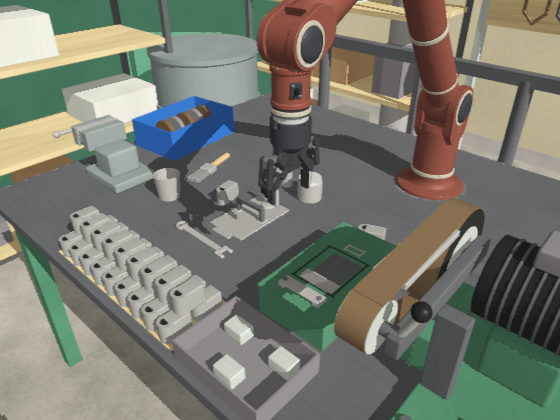

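View pics/side0.png

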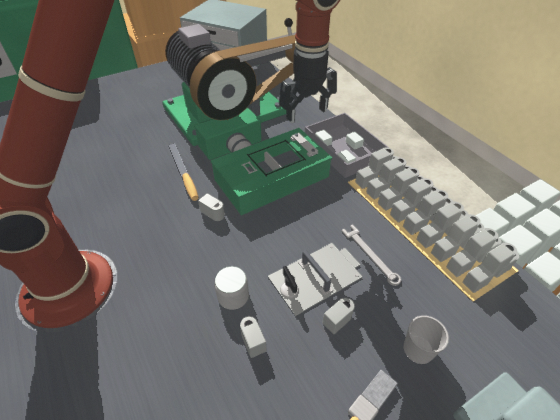

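View pics/wrist0.png

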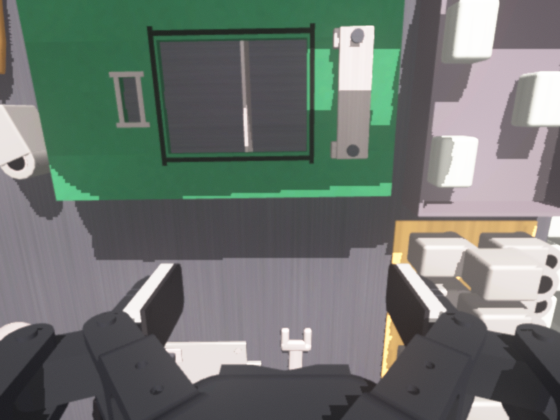

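The scene view shows the cover near (250,215) beyond the wrench. In the side view the cover is at (315,275) with its wing at (290,280), bracket_a at (340,315) and the tin at (232,288). The wrist view shows the slot at (130,100) and the lip at (352,90). Next I'll measure the points.

Run:
```python
from h import *
crop('side0',255,225,375,345,6,'c1'); crop('side0',200,115,340,215,5,'c2'); crop('wrist0',90,10,400,210,2.5,'c3')
z=load('wrist0'); P=pts(z)
for n,u,v in [('slot',130,100),('lipTL',340,28),('lipTR',372,28),('lipBL',338,157),('lipBR',370,157),('deck',80,100),('front edge',200,196)]:
    print(n,w(z,u,v).round(1))
```

```text
slot [490.1  79.7   4.2]
lipTL [691.2 128.9  87. ]
lipTR [715.4 129.   86.8]
lipBL [693.7  31.9  87.6]
lipBR [723.2  30.3  75.7]
deck [479.3  77.6  75.1]
front edge [573.3  -4.7  74.6]
```

View pics/c1.png

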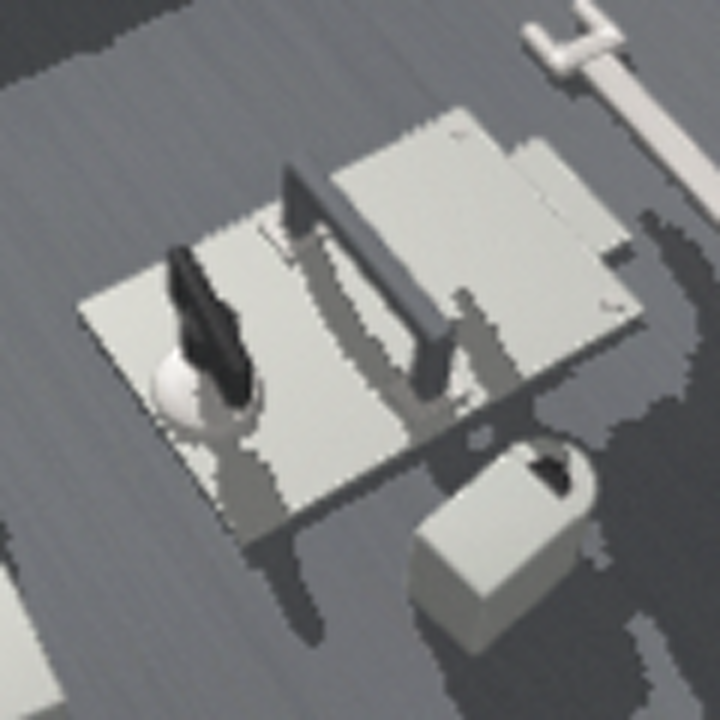

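View pics/c3.png

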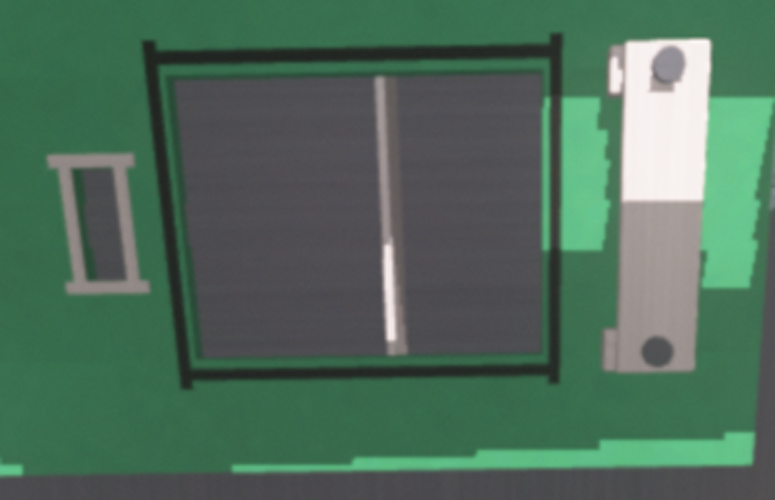

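Run:
```python
from h import *
z=load('wrist0')
f=lambda a,b,h:wz(z,90+(a-.5)/2.5-.3,10+(b-.5)/2.5-.3,h).round(1)
print('slot',f(99,224,75),[f(*q,75) for q in [(58,155),(78,292),(123,155),(139,292)]])
print('lip',[f(*q,87) for q in [(624,40),(710,39),(617,370),(693,370)]])
# cover rough from side
z=load('side0');P=pts(z)
g=lambda a,b,h:wz(z,255+(a-.5)/6-.4,225+(b-.5)/6-.4,h).round(1)
C=[g(*q,5) for q in [(78,305),(460,107),(643,310),(247,540)]];print('corners',C)
print('tongue',g(540,138,5),g(632,235,5)); print('bar top ends',g(290,165,50),g(448,325,50))
print('wing top',g(180,250,63), 'wing', g(243,340,63))
sub=P[228:345,255:375].reshape(-1,3)
m=(abs(sub[:,2]-50)<3);q=sub[m];print('z50',len(q),q.mean(0))
```

```text
slot [520.1  78.3  75. ] [array([509.4,  99.7,  75. ]), array([510.3,  56.3,  75. ]), array([530.6,  99.6,  75. ]), array([531. ,  56.3,  75. ])]
lip [array([690.5, 130.6,  87. ]), array([716.4, 130.9,  87. ]), array([692.4,  31.4,  87. ]), array([717.7,  31.4,  87. ])]
corners [array([ 409.9, -211.3,    5. ]), array([ 597.7, -208.5,    5. ]), array([ 599.5, -328.1,    5. ]), array([ 412.4, -331.1,    5. ])]
tongue [ 616.7 -239.1    5. ] [ 618.6 -297.7    5. ]
bar top ends [ 498.9 -224.2   50. ] [ 508.7 -315.7   50. ]
wing top [ 436.4 -243.8   63. ] wing [ 435.4 -288.9   63. ]
z50 447 [ 464.9825187  -329.37005437   49.0690067 ]
```

Call:
play_rows(
  steps=[
    {"slide": [-20.5,47,0],"twist": [0,0,0]},
    {"slide": [-20.5,47,0],"twist": [0,0,0]},
    {"slide": [-20.5,47,0],"twist": [0,0,0]},
    {"slide": [-20.5,47,0],"twist": [0,0,0]},
    {"slide": [-20.5,47,0],"twist": [0,0,0]},
    {"slide": [-20.5,47,0],"twist": [0,0,0]},
    {"slide": [-20.5,47,0],"twist": [0,0,0]},
    {"slide": [0,0,0],"twist": [0,0,0]},
    {"slide": [0,0,0],"twist": [0,0,0]},
  ],
  grip=0.7,
)

```text
clock: 1.05
position: [506.3, -325.5, 196.8]
eef_rot: [1.0, 0.003, -0.004, -0.002]
wrist_force: [-0.0, 1.2, -0.8]
opening: 0.699
```

Run:
```python
from h import *
grab('wrist','w1'); s=readout.read_state(); print(s['clock'],s['position'],s['eef_rot'],s['opening'])
```

```text
1.1 [ 505.32926175 -326.91930724  196.81969219] [ 9.99985672e-01  2.09257952e-03 -4.83614076e-03 -9.42221315e-04] 0.6980851837835339
```

View pics/w1.png

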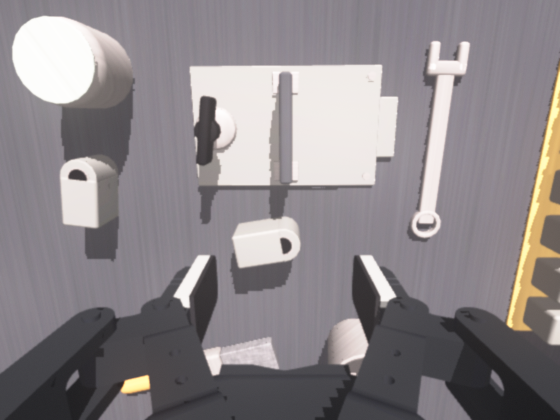

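The cover is seen whole: plate corners at about (191,66), (381,65), (376,185) and (200,185), the bar from (286,72) to (286,182), and the wing at (206,130). bracket_a is at (266,242), clear of the grasp.

Run:
```python
from h import *
crop('w1',180,50,410,210,3.4,'c4')
```

```text
(no output)
```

View pics/c4.png

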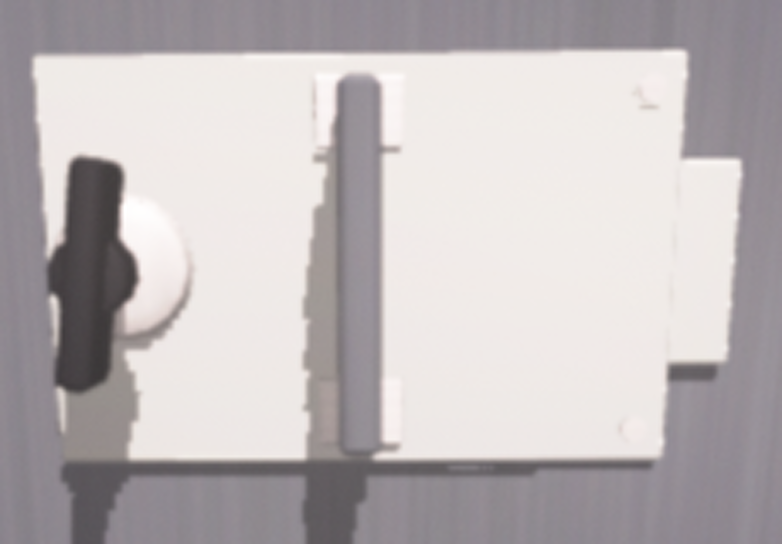

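Run:
```python
from h import *
z=load('w1')
f=lambda a,b,h:wz(z,180+(a-.5)/3.4-.35,50+(b-.5)/3.4-.35,h).round(1)
C=np.array([f(*q,5) for q in [(34,57),(686,51),(661,457),(64,460)]]);print(C,C.mean(0))
d=C[1]+C[2]-C[0]-C[3]; print('yaw',np.degrees(np.arctan2(d[1],d[0])))
T=np.array([f(741,160,5),f(727,362,5)]);print('tongue',T,T.mean(0))
B=np.array([f(358,74,50),f(361,452,50)]);print('bar',B,B.mean(0))
W=np.array([f(97,158,63),f(82,390,63)]);print('wing',W,W.mean(0))
```

```text
[[ 410.6 -214.     5. ]
 [ 599.4 -211.7    5. ]
 [ 601.1 -331.     5. ]
 [ 411.8 -333.1    5. ]] [ 505.725 -272.45     5.   ]
yaw 0.6667285127818725
tongue [[ 618.  -241.5    5. ]
 [ 619.2 -301.     5. ]] [ 618.6  -271.25    5.  ]
bar [[ 505.1 -223.1   50. ]
 [ 506.4 -321.    50. ]] [ 505.75 -272.05   50.  ]
wing [[ 440.3 -244.3   63. ]
 [ 433.1 -302.3   63. ]] [ 436.7 -273.3   63. ]
```

```bash
cat >> h.py <<'E'
def to(p,yawdeg,s=None):
    s=s or readout.read_state(); q=R.from_quat(s['eef_rot'])
    print(round(s['clock'],2),'pos',np.round(s['position'],1),'op',round(s['opening'],3),'F',np.round(s['wrist_force'],1),'M',np.round(s['moment'],2))
    print('slide',q.inv().apply(np.array(p)-s['position']).round(1),'twist',np.degrees((q.inv()*(R.from_euler('z',yawdeg,degrees=True)*R.from_quat([1,0,0,0]))).as_rotvec()).round(2))
E
python3 -c "
from h import *
to([505.8,-272.2,100],0.7)"
```

```text
1.1 pos [ 505.3 -326.9  196.8] op 0.698 F [-1.2 -1.6 -0.1] M [-0.13  0.01 -0.01]
slide [  1.6 -54.5  96.9] twist [-0.11  0.55 -0.46]
```

Call:
play_rows(
  steps=[
    {"slide": [0.5,-18,32],"twist": [-0.1,0.5,-0.45]},
    {"slide": [0.5,-18,32],"twist": [0,0,0]},
    {"slide": [0.5,-18,32],"twist": [0,0,0]},
    {"slide": [0,0,0],"twist": [0,0,0]},
    {"slide": [0,0,0],"twist": [0,0,0]},
  ],
)

```text
clock: 1.6
position: [511.0, -267.2, 100.1]
eef_rot: [1.0, 0.011, 0.003, 0.001]
wrist_force: [0.3, -0.1, 1.6]
opening: 0.702
```

```bash
python3 -c "
from h import *
to([505.8,-272.2,24],0.7)"
```

```text
1.6 pos [ 511.  -267.2  100.1] op 0.702 F [ 0.3 -0.1  1.6] M [-0.07 -0.01 -0.  ]
slide [-5.8  4.8 76.1] twist [ 0.08 -0.31  0.52]
```

Call:
play_rows(
  steps=[
    {"slide": [-5,4,20],"twist": [0,-0.3,0.5]},
    {"slide": [0,0,20],"twist": [0,0,0]},
    {"slide": [0,0,0],"twist": [0,0,0]},
    {"slide": [0,0,0],"twist": [0,0,0]},
  ],
)

```text
clock: 2.0
position: [512.8, -275.7, 66.6]
eef_rot: [1.0, 0.007, 0.007, 0.005]
wrist_force: [-0.3, -1.4, -0.4]
opening: 0.699
```

```bash
python3 -c "
from h import *
to([505.8,-272.2,24],0.7)"
```

```text
2.0 pos [ 512.8 -275.7   66.6] op 0.699 F [-0.3 -1.4 -0.4] M [ 0.03  0.03 -0.03]
slide [-7.5 -4.  42.5] twist [ 0.55 -0.75  0.07]
```

Call:
play_rows(
  steps=[
    {"slide": [-7,-4,10],"twist": [0.5,-0.75,0]},
  ],
)

```text
clock: 2.1
position: [508.3, -273.4, 59.0]
eef_rot: [1.0, 0.007, 0.003, 0.002]
wrist_force: [-0.5, 0.2, -0.8]
opening: 0.696
```

```bash
python3 -c "
from h import *
to([505.8,-272.2,24],0.7)"
```

```text
2.1 pos [ 508.3 -273.4   59. ] op 0.696 F [-0.5  0.2 -0.8] M [ 0.01  0.01 -0.04]
slide [-2.7 -1.4 35. ] twist [ 0.23 -0.32  0.05]
```

Call:
play_rows(
  steps=[
    {"slide": [0,0,0],"twist": [0,0,0]},
  ],
)

```text
clock: 2.2
position: [507.2, -273.2, 58.8]
eef_rot: [1.0, 0.006, 0.002, 0.002]
wrist_force: [-1.2, 0.1, -0.4]
opening: 0.701
```

```bash
python3 -c "
from h import *
to([505.8,-272.2,24],0.7)"
```

```text
2.2 pos [ 507.2 -273.2   58.8] op 0.701 F [-1.2  0.1 -0.4] M [ 0.02 -0.02  0.  ]
slide [-1.5 -1.1 34.8] twist [ 0.18 -0.2   0.03]
```

Call:
play_rows(
  steps=[
    {"slide": [0,0,0],"twist": [0,0,0]},
  ],
)

```text
clock: 2.3
position: [507.8, -273.6, 59.5]
eef_rot: [1.0, 0.006, 0.003, 0.002]
wrist_force: [0.8, -0.3, -0.1]
opening: 0.699
```

```bash
python3 -c "
from h import *
to([505.8,-272.2,24],0.7)"
```

```text
2.3 pos [ 507.8 -273.6   59.5] op 0.699 F [ 0.8 -0.3 -0.1] M [-0.02 -0.01 -0.02]
slide [-2.1 -1.6 35.5] twist [ 0.22 -0.29  0.02]
```

Call:
play_rows(
  steps=[
    {"slide": [-2,-1.5,15],"twist": [0.2,-0.3,0]},
    {"slide": [0,0,13],"twist": [0,0,0]},
    {"slide": [0,0,3],"twist": [0,0,0]},
  ],
)

```text
clock: 2.6
position: [506.3, -272.4, 27.2]
eef_rot: [1.0, 0.006, 0.001, 0.001]
wrist_force: [0.0, -0.3, 0.1]
opening: 0.698
```

```bash
python3 -c "
from h import *
to([505.8,-272.2,24],0.7)"
```

```text
2.6 pos [ 506.3 -272.4   27.2] op 0.698 F [ 0.  -0.3  0.1] M [0.   0.02 0.01]
slide [-0.5 -0.2  3.2] twist [ 0.06 -0.08  0.02]
```

Call:
play_rows(
  steps=[
    {"slide": [-0.5,0,3],"twist": [0,0,0]},
    {"slide": [0,0,0],"twist": [0,0,0]},
    {"slide": [0,0,0],"twist": [0,0,0]},
    {"slide": [0,0,0],"twist": [0,0,0]},
    {"slide": [0,0,0],"twist": [0,0,0]},
    {"slide": [0,0,0],"twist": [0,0,0]},
  ],
  grip=0,
)

```text
clock: 3.2
position: [507.0, -272.1, 23.4]
eef_rot: [1.0, 0.007, 0.001, 0.0]
wrist_force: [-0.6, 0.2, 0.0]
opening: 0.002
```

```bash
python3 -c "
from h import *
to([505.8,-272.2,24],0.7)"
```

```text
3.2 pos [ 507.  -272.1   23.4] op 0.002 F [-0.6  0.2  0. ] M [ 0.01 -0.   -0.02]
slide [-1.2  0.1 -0.6] twist [ 0.04 -0.15  0.06]
```

The fingers shut fully, though a 12 mm bar should read about 0.14. I'll take a look.

Run:
```python
from h import *
grab('side','s2'); grab('wrist','w2'); grab('scene','sc2')
crop('s2',235,205,375,345,5,'c5')
crop('sc2',190,140,330,260,5,'c6')
```

```text
(no output)
```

View pics/c5.png

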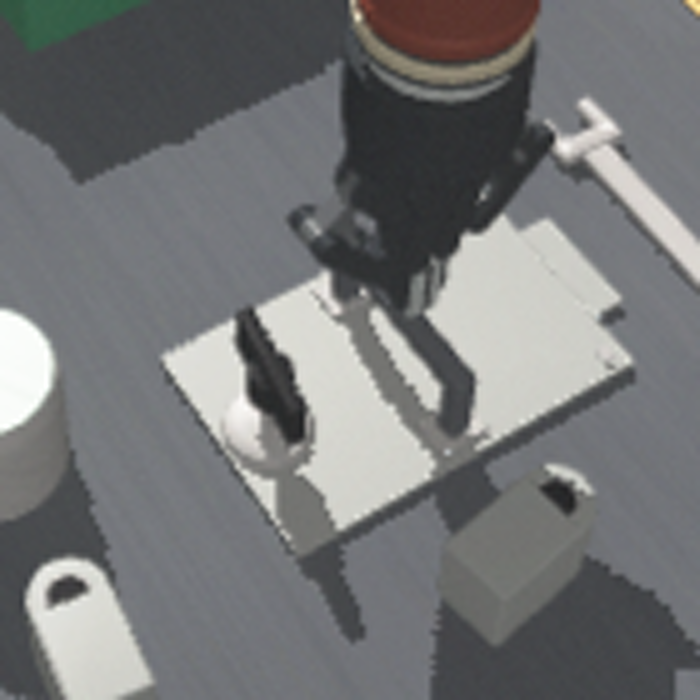

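View pics/c6.png

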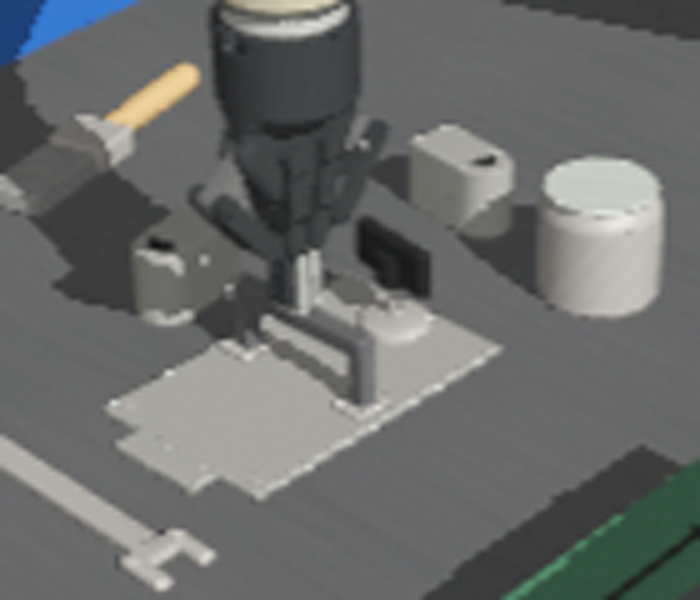

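View pics/w2.png

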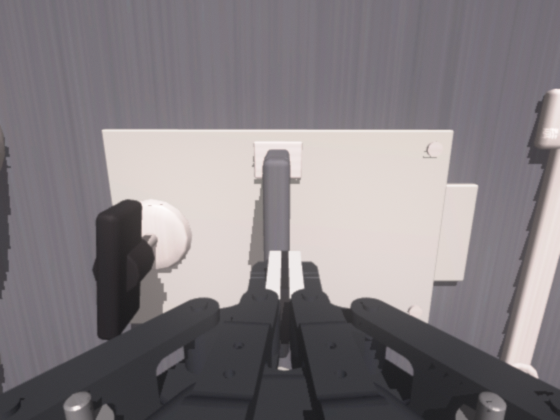

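Run:
```python
from h import *
z=load('sc2')
for a,b in [(300,265),(310,265),(300,290),(312,290),(305,303),(310,312),(290,316),(330,328),(260,300)]:
    print(a,b,w(z,190+a/5-.4,140+b/5-.4).round(1))
z=load('w2')
for u,v in [(272,275),(297,275),(272,262),(297,262),(278,200),(284,240),(278,165)]:
    print(u,v,w(z,u,v).round(1))
print(get_calibration('wrist')['tvec'])
```

```text
300 265 [ 508.9 -264.6   79.7]
310 265 [ 502.8 -263.4   77.5]
300 290 [ 511.6 -262.6   66.2]
312 290 [ 503.9 -261.5   63.2]
305 303 [ 507.5 -263.5   55.8]
310 312 [ 503.  -264.7   47.6]
290 316 [ 510.6 -272.5   45.2]
330 328 [ 504.2 -248.3   45. ]
260 300 [ 506.7 -300.3   42.1]
272 275 [ 502.4 -261.9   78.9]
297 275 [ 511.6 -261.8   78.9]
272 262 [ 502.  -261.7   67.9]
297 262 [ 512.1 -262.5   66. ]
278 200 [ 504.  -240.7   49.8]
284 240 [ 506.8 -259.1   50.1]
278 165 [ 503.8 -225.5   49.9]
[-503.56065164 -254.60159919  127.95819322]
```

Run:
```python
from h import *
crop('sc2',230,180,275,220,16,'c7'); crop('s2',295,240,340,285,14,'c8')
M=get_calibration('wrist'); Q=R.from_rotvec(np.ravel(M['rvec'])).as_matrix(); print(-Q.T@np.ravel(M['tvec']))
z=load('sc2');P=pts(z); 
for v in range(192,210): print(v,[tuple(P[v,u].round(0).astype(int)) for u in range(245,258,2)])
```

```text
[ 505.77929699 -203.5430602   193.71661977]
192 [(np.int64(521), np.int64(-270), np.int64(85)), (np.int64(516), np.int64(-267), np.int64(84)), (np.int64(514), np.int64(-261), np.int64(85)), (np.int64(507), np.int64(-261), np.int64(82)), (np.int64(495), np.int64(-266), np.int64(75)), (np.int64(404), np.int64(-354), np.int64(0)), (np.int64(397), np.int64(-352), np.int64(-2))]
193 [(np.int64(518), np.int64(-272), np.int64(79)), (np.int64(518), np.int64(-265), np.int64(82)), (np.int64(514), np.int64(-261), np.int64(82)), (np.int64(505), np.int64(-264), np.int64(77)), (np.int64(497), np.int64(-264), np.int64(74)), (np.int64(403), np.int64(-355), np.int64(-5)), (np.int64(403), np.int64(-346), np.int64(-1))]
194 [(np.int64(519), np.int64(-271), np.int64(77)), (np.int64(520), np.int64(-263), np.int64(80)), (np.int64(514), np.int64(-262), np.int64(78)), (np.int64(506), np.int64(-263), np.int64(75)), (np.int64(495), np.int64(-266), np.int64(69)), (np.int64(414), np.int64(-343), np.int64(2)), (np.int64(409), np.int64(-341), np.int64(0))]
195 [(np.int64(519), np.int64(-272), np.int64(74)), (np.i
[... 4214 characters left out ...]
.int64(508), np.int64(-240), np.int64(45))]
208 [(np.int64(488), np.int64(-308), np.int64(3)), (np.int64(488), np.int64(-301), np.int64(5)), (np.int64(480), np.int64(-301), np.int64(2)), (np.int64(479), np.int64(-294), np.int64(5)), (np.int64(474), np.int64(-291), np.int64(3)), (np.int64(511), np.int64(-244), np.int64(41)), (np.int64(510), np.int64(-237), np.int64(44))]
209 [(np.int64(491), np.int64(-305), np.int64(2)), (np.int64(490), np.int64(-299), np.int64(4)), (np.int64(484), np.int64(-296), np.int64(3)), (np.int64(482), np.int64(-291), np.int64(4)), (np.int64(478), np.int64(-287), np.int64(3)), (np.int64(472), np.int64(-285), np.int64(1)), (np.int64(510), np.int64(-237), np.int64(40))]
```

View pics/c7.png

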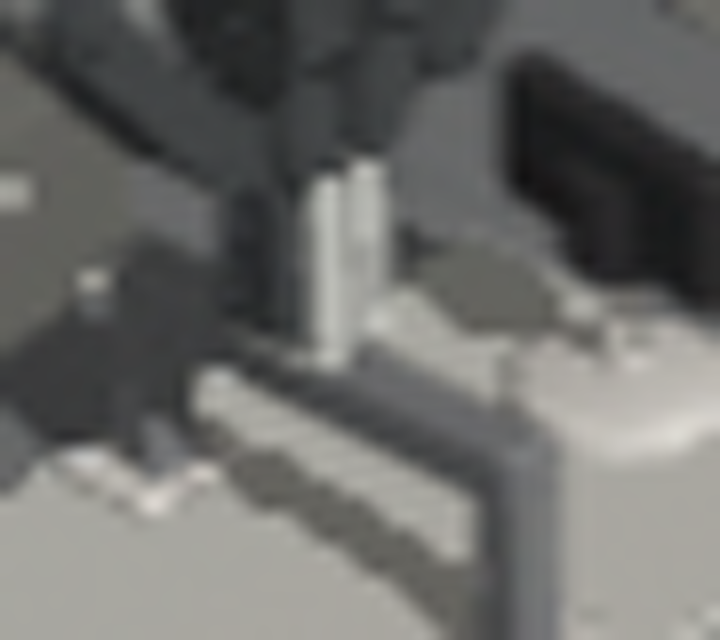

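View pics/c8.png

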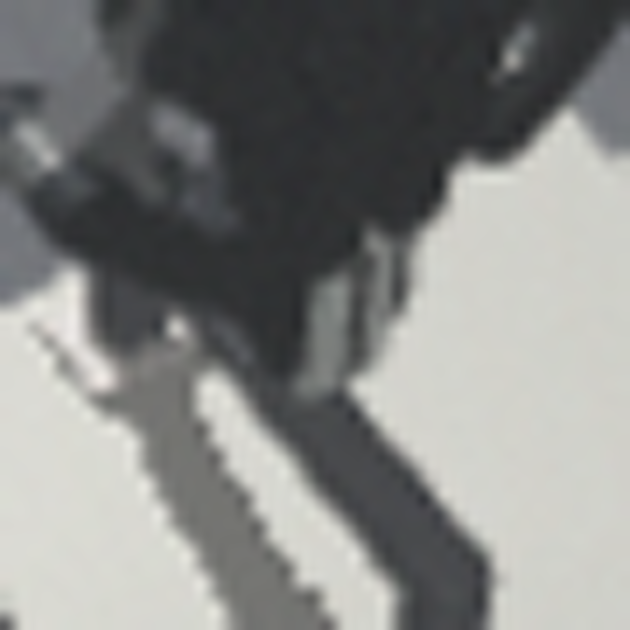

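The pictures explain it. The shut fingertips are at z≈51, just above the bar, while the reported TCP is z=23.4. The wrist and scene cameras agree on the bar top (≈50), so the real tips sit about 27 mm short of the reported TCP along the tool axis. I'll reopen, go that much lower in guarded steps, and check before closing.

Call:
play_rows(
  steps=[
    {"slide": [-1,0,0],"twist": [0,-0.1,0]},
    {"slide": [0,0,0],"twist": [0,0,0]},
    {"slide": [0,0,0],"twist": [0,0,0]},
    {"slide": [0,0,5],"twist": [0,0,0]},
    {"slide": [0,0,5],"twist": [0,0,0]},
    {"slide": [0,0,5],"twist": [0,0,0]},
  ],
  grip=0.7,
)

```text
clock: 3.95
position: [505.2, -272.5, 7.4]
eef_rot: [1.0, 0.006, -0.0, 0.0]
wrist_force: [0.4, 0.4, 0.6]
opening: 0.697
```

Run:
```python
from h import *
to([505.8,-272.2,-3],0.7)
grab('scene','sc3'); crop('sc3',220,170,280,220,12,'c9')
```

```text
3.95 pos [ 505.2 -272.5    7.4] op 0.697 F [0.4 0.4 0.6] M [0.06 0.04 0.05]
slide [ 0.6 -0.3 10.4] twist [0.06 0.   0.02]
```

View pics/c9.png

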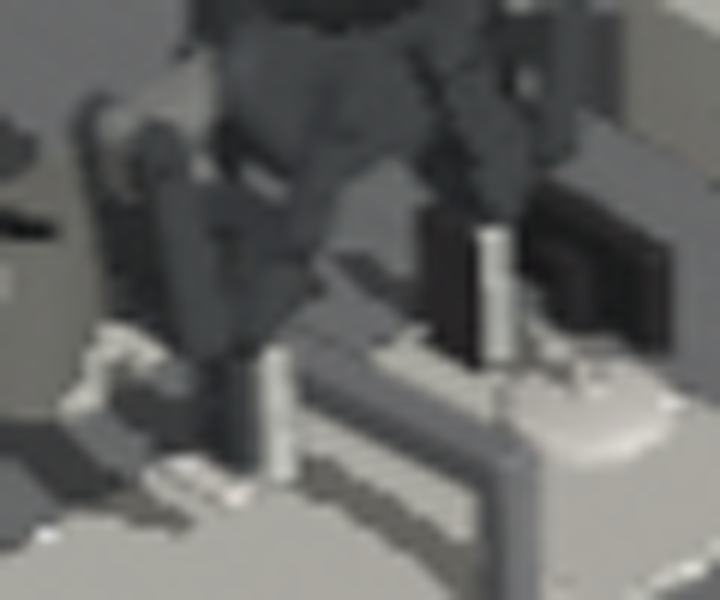

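Call:
play_rows(
  steps=[
    {"slide": [0.5,0,5],"twist": [0,0,0]},
    {"slide": [0,0,5],"twist": [0,0,0]},
    {"slide": [0,0,1],"twist": [0,0,0]},
  ],
  grip=0.5,
)

```text
clock: 4.3
position: [504.7, -271.9, -6.1]
eef_rot: [1.0, 0.006, -0.001, -0.0]
wrist_force: [0.2, -0.2, 0.0]
opening: 0.501
```

Call:
play_rows(
  steps=[
    {"slide": [0,0,0],"twist": [0,0,0]},
    {"slide": [0,0,0],"twist": [0,0,0]},
    {"slide": [0,0,0],"twist": [0,0,0]},
    {"slide": [0,0,0],"twist": [0,0,0]},
    {"slide": [0,0,0],"twist": [0,0,0]},
  ],
  grip=0,
)

```text
clock: 4.8
position: [504.0, -271.8, -6.4]
eef_rot: [1.0, 0.006, -0.002, -0.0]
wrist_force: [-1.0, -0.3, -0.4]
opening: 0.129
```

Run:
```python
from h import *
to([505.8,-272.2,-3],0.7)
grab('scene','sc4'); crop('sc4',220,170,280,220,12,'c10')
```

```text
4.8 pos [ 504.  -271.8   -6.4] op 0.129 F [-1.  -0.3 -0.4] M [-0.01  0.06  0.01]
slide [ 1.8  0.4 -3.4] twist [-0.05  0.24  0.02]
```

View pics/c10.png

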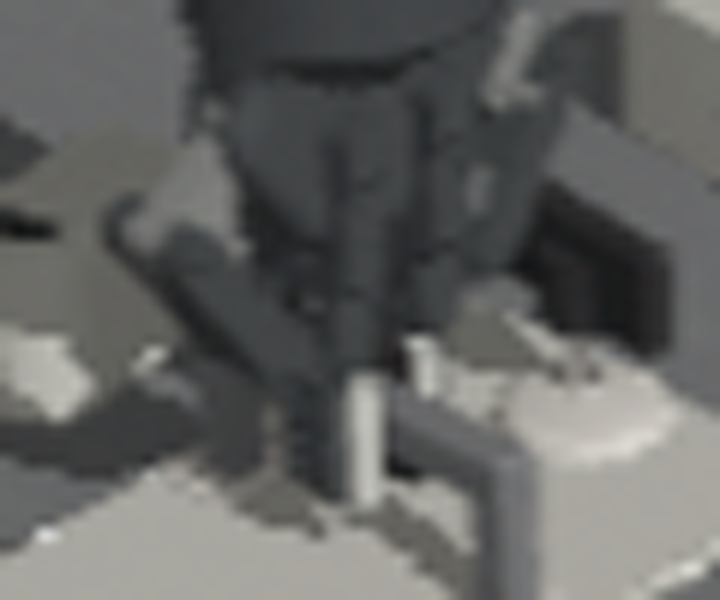

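Now it grips at 0.129 (≈11 mm), with the bar between the pads. Lifting.

Call:
play_rows(
  steps=[
    {"slide": [0,0,-8],"twist": [0,0.2,0]},
    {"slide": [0,0,-20],"twist": [0,0,0]},
    {"slide": [0,0,-30],"twist": [0,0,0]},
    {"slide": [0,0,-30],"twist": [0,0,0]},
    {"slide": [0,0,-30],"twist": [0,0,0]},
    {"slide": [0,0,-20],"twist": [0,0,0]},
    {"slide": [0,0,-3],"twist": [0,0,0]},
    {"slide": [0,0,0],"twist": [0,0,0]},
  ],
)

```text
clock: 5.65
position: [498.2, -268.3, 134.9]
eef_rot: [1.0, 0.007, -0.007, -0.005]
wrist_force: [0.1, 0.1, -6.4]
opening: 0.131
```

Run:
```python
from h import *
to([565,79.5,125],1)
grab('scene','sc5'); save('sc5x',load('sc5')['p'])
```

```text
5.65 pos [ 498.2 -268.3  134.9] op 0.131 F [ 0.1  0.1 -6.4] M [ 0.01 -0.05  0.03]
slide [  71.5 -346.8   12.2] twist [-0.54  0.8  -0.25]
```

View pics/sc5.png

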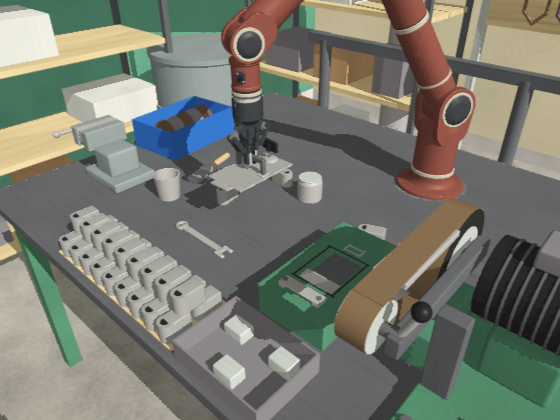

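The cover is up and level at (250,172). Next is the transfer over the trap.

Call:
play_rows(
  steps=[
    {"slide": [5,-25,0],"twist": [-0.5,0.8,-0.2]},
    {"slide": [9,-43,0],"twist": [0,0,0]},
    {"slide": [9,-43,0],"twist": [0,0,0]},
    {"slide": [9,-43,0],"twist": [0,0,0]},
    {"slide": [9,-43,0],"twist": [0,0,0]},
    {"slide": [9,-43,0],"twist": [0,0,0]},
    {"slide": [9,-43,0],"twist": [0,0,0]},
    {"slide": [5,-25,0],"twist": [0,0,0]},
    {"slide": [0,0,0],"twist": [0,0,0]},
  ],
)

```text
clock: 6.6
position: [549.7, 50.7, 116.5]
eef_rot: [1.0, 0.005, -0.015, -0.001]
wrist_force: [-0.2, 0.2, -5.3]
opening: 0.133
```

Run:
```python
from h import *
to([565,79.5,100],1)
```

```text
6.6 pos [549.7  50.7 116.5] op 0.133 F [-0.2  0.2 -5.3] M [ 0.01 -0.1   0.01]
slide [ 16.  -28.6  16.1] twist [-0.17  1.68 -0.44]
```

Call:
play_rows(
  steps=[
    {"slide": [8,-14,3],"twist": [-0.1,1,-0.3]},
    {"slide": [8,-14,3],"twist": [0,0.7,-0.1]},
    {"slide": [0,0,0],"twist": [0,0,0]},
    {"slide": [0,0,0],"twist": [0,0,0]},
  ],
)

```text
clock: 7.0
position: [561.5, 77.9, 104.2]
eef_rot: [1.0, 0.009, -0.005, 0.002]
wrist_force: [-0.3, -0.6, -4.9]
opening: 0.126
```

Run:
```python
from h import *
to([565,79.5,90],1)
for c in ['wrist','scene','side']: grab(c,c+'6')
to([565,79.5,90],1)
crop('scene6',240,170,420,350,4,'c11')
crop('side6',190,100,350,220,5,'c12')
```

```text
7.0 pos [561.5  77.9 104.2] op 0.126 F [-0.3 -0.6 -4.9] M [-0.07 -0.03 -0.03]
slide [ 3.7 -1.6 14.2] twist [0.18 0.63 0.02]
7.15 pos [562.   77.8 104.9] op 0.129 F [-0.7 -1.3 -5.6] M [ 0.07 -0.1  -0.01]
slide [ 3.2 -1.7 14.9] twist [ 0.14  0.53 -0.05]
```

View pics/wrist6.png

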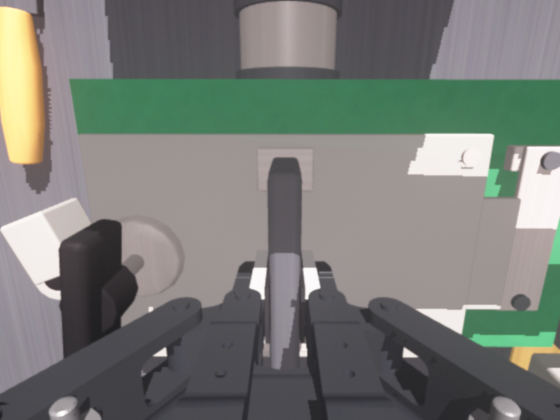

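View pics/c11.png

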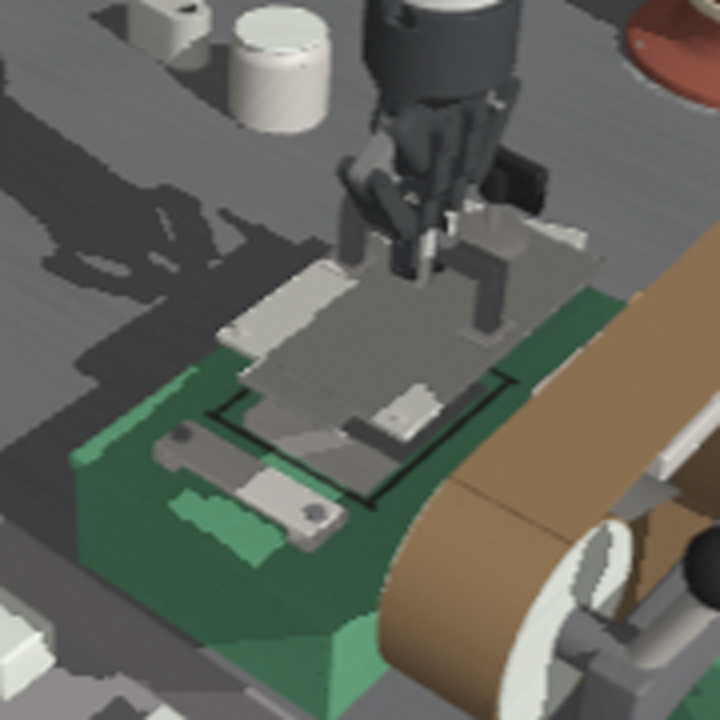

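View pics/c12.png

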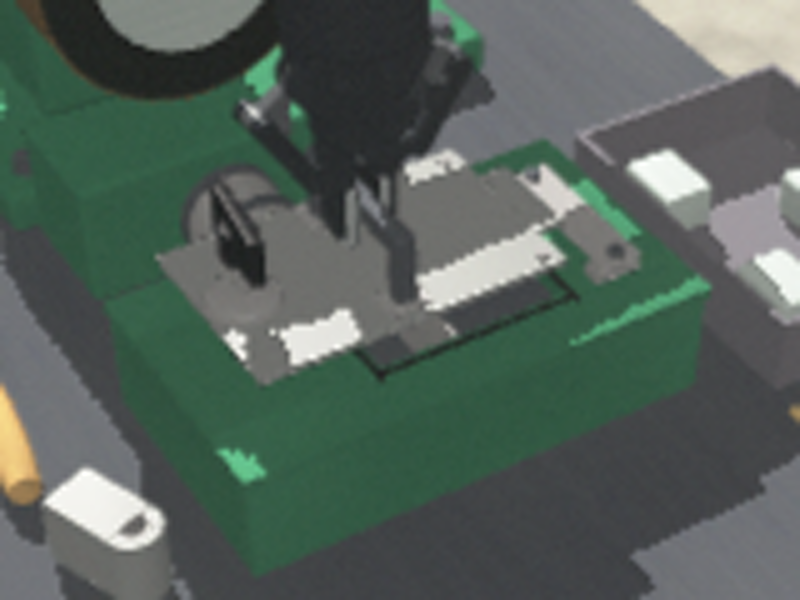

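Run:
```python
from h import *
z=load('wrist6')
h=116.5
A,B=wz(z,86,135,h),wz(z,490,134,h);print(A,B,np.degrees(np.arctan2(B[1]-A[1],B[0]-A[0])))
print('tongue far corner',wz(z,518,197,h), 'depths', w(z,300,180),w(z,450,240),w(z,150,330),w(z,120,160))
print('deck',w(z,500,190),'edge',wz(z,80,134,75),wz(z,555,134,75), wz(z,76,82,75))
```

```text
[470.53042754 134.48341548 116.5       ] [653.02931154 138.19839574 116.5       ] 1.1661621832386835
tongue far corner [671.43794672 109.43174032 116.5       ] depths [566.83576842 123.98064662 158.81302013] [643.56185365  86.58063974 115.03061848] [525.40533966  88.00129134 193.35933727] [485.24609448 123.52313078 117.48383424]
deck [688.05281034 103.81830114  75.91032188] edge [443.0122978  131.70980976  75.        ] [713.33412821 136.55247796  75.        ] [444.97137378 159.82784213  75.        ]
```

Call:
play_rows(
  steps=[
    {"slide": [0,-2,8],"twist": [0.1,0.7,0]},
    {"slide": [0,0,10],"twist": [0,0,0]},
    {"slide": [0,0,8],"twist": [0,0,0]},
    {"slide": [0,0,3],"twist": [0,0,0]},
  ],
)

```text
clock: 7.55
position: [563.2, 75.6, 75.9]
eef_rot: [1.0, 0.005, 0.003, 0.001]
wrist_force: [0.2, 0.1, -5.7]
opening: 0.124
```

Run:
```python
from h import *
to([562,79.5,69],1.1)
```

```text
7.55 pos [563.2  75.6  75.9] op 0.124 F [ 0.2  0.1 -5.7] M [0.02 0.02 0.01]
slide [-1.2 -3.9  6.9] twist [ 0.15 -0.33 -0.47]
```

Call:
play_rows(
  steps=[
    {"slide": [-1,-4,1],"twist": [0.15,-0.2,-0.5]},
    {"slide": [0,0,2],"twist": [0,0,0]},
    {"slide": [0,0,1.5],"twist": [0,0,0]},
  ],
)

```text
clock: 7.85
position: [562.3, 79.4, 70.8]
eef_rot: [1.0, 0.01, 0.001, 0.0]
wrist_force: [-1.0, 0.3, -5.6]
opening: 0.127
```

Run:
```python
from h import *
to([562,79.5,69],1.1)
```

```text
7.85 pos [562.3  79.4  70.8] op 0.127 F [-1.   0.3 -5.6] M [-0.01  0.02  0.01]
slide [-0.3 -0.2  1.8] twist [ 0.01 -0.09  0.02]
```

Call:
play_rows(
  steps=[
    {"slide": [0,0,1],"twist": [0,0,0]},
    {"slide": [0,0,1],"twist": [0,0,0]},
  ],
)

```text
clock: 8.05
position: [562.8, 79.6, 68.9]
eef_rot: [1.0, 0.01, 0.001, -0.0]
wrist_force: [-0.1, 0.5, -4.9]
opening: 0.128
```

Call:
play_rows(
  steps=[
    {"slide": [0,0,1],"twist": [0,0,0]},
  ],
)

```text
clock: 8.15
position: [562.9, 79.6, 68.6]
eef_rot: [1.0, 0.01, 0.001, 0.0]
wrist_force: [-2.0, 0.1, 3.0]
opening: 0.128
```

Call:
play_rows(
  steps=[
    {"slide": [0,0,1],"twist": [0,0,0]},
  ],
)

```text
clock: 8.25
position: [562.9, 79.6, 68.6]
eef_rot: [1.0, 0.01, 0.001, -0.0]
wrist_force: [-3.0, -1.5, 3.5]
opening: 0.128
```

On the deck at z=68.6, with the force gone from -5 to +3.5 N. Sliding towards the lip.

Call:
play_rows(
  steps=[
    {"slide": [5,0,0],"twist": [0,0,0]},
    {"slide": [5,0,0.2],"twist": [0,0,0]},
    {"slide": [5,0,0.2],"twist": [0,0,0]},
  ],
)

```text
clock: 8.55
position: [574.6, 80.0, 68.6]
eef_rot: [1.0, 0.01, -0.003, 0.0]
wrist_force: [-7.5, -0.7, 5.1]
opening: 0.129
```

Run:
```python
from h import *
to([592,79.7,68.6],1.1)
for c in ['wrist','scene']: grab(c,c+'7')
crop('scene7',270,240,350,310,9,'c13')
crop('wrist7',360,90,560,360,2.2,'c14')
```

```text
8.55 pos [574.6  80.   68.6] op 0.129 F [-7.5 -0.7  5.1] M [-0.01  1.42  0.02]
slide [17.3  0.7 -0.1] twist [0.01 0.31 0.06]
```

View pics/c13.png

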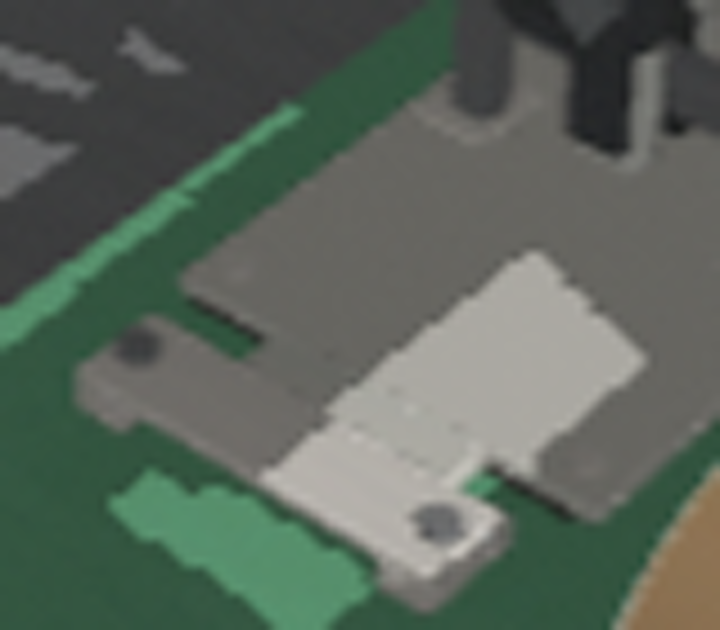

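View pics/c14.png

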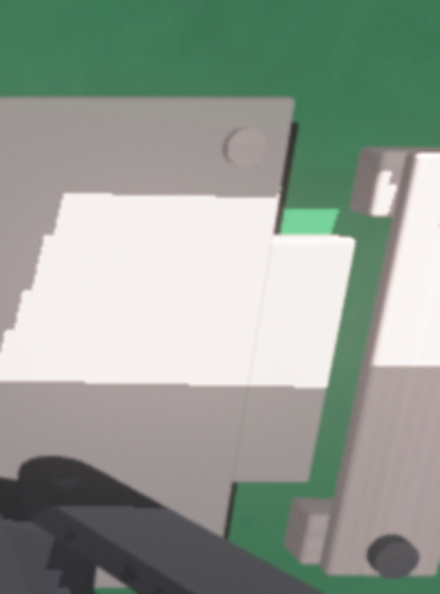

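The tongue is centred between the blocks, with about equal gaps in the wrist crop at rows 225 and 490, and is just short of the mouth. Continuing.

Call:
play_rows(
  steps=[
    {"slide": [4,0,-0.5],"twist": [0,0.3,0]},
    {"slide": [4,0,0],"twist": [0,0,0]},
    {"slide": [4,0,0],"twist": [0,0,0]},
  ],
)

```text
clock: 8.95
position: [587.3, 80.4, 68.6]
eef_rot: [1.0, 0.01, -0.0, 0.0]
wrist_force: [-6.1, 0.2, 2.1]
opening: 0.126
```

Run:
```python
from h import *
to([592,79.7,68.6],1.1)
```

```text
8.95 pos [587.3  80.4  68.6] op 0.126 F [-6.1  0.2  2.1] M [-0.    1.11 -0.02]
slide [4.7 0.8 0. ] twist [0.   0.01 0.06]
```

Call:
play_rows(
  steps=[
    {"slide": [3,0,0],"twist": [0,0,0]},
  ],
)

```text
clock: 9.05
position: [590.4, 80.5, 68.6]
eef_rot: [1.0, 0.01, -0.001, 0.0]
wrist_force: [-3.1, 0.4, 0.6]
opening: 0.129
```

Call:
play_rows(
  steps=[
    {"slide": [3,0,0],"twist": [0,0,0]},
  ],
)

```text
clock: 9.15
position: [592.2, 80.6, 68.6]
eef_rot: [1.0, 0.01, -0.002, 0.0]
wrist_force: [-9.9, -0.6, 6.6]
opening: 0.127
```

Call:
play_rows(
  steps=[
    {"slide": [3,0,0],"twist": [0,0,0]},
  ],
)

```text
clock: 9.25
position: [591.8, 80.5, 68.6]
eef_rot: [1.0, 0.01, -0.006, 0.0]
wrist_force: [-12.7, 0.4, 9.1]
opening: 0.128
```

Run:
```python
from h import *
to([592,79.7,68.6],1.1)
```

```text
9.25 pos [591.8  80.5  68.6] op 0.128 F [-12.7   0.4   9.1] M [-0.07  2.44 -0.02]
slide [ 0.2  0.9 -0. ] twist [0.03 0.72 0.06]
```

It stalled at x≈592 with force rising to -13 N. I'll push once more, then look.

Call:
play_rows(
  steps=[
    {"slide": [4,0,0],"twist": [0,0.7,0]},
    {"slide": [3,0,0],"twist": [0,0.4,0]},
  ],
)

```text
clock: 9.45
position: [592.0, 80.5, 68.6]
eef_rot: [1.0, 0.01, -0.004, 0.001]
wrist_force: [-7.6, -0.4, 4.1]
opening: 0.13
```

Run:
```python
from h import *
to([592,79.7,68.6],1.1)
for c in ['wrist','scene']: grab(c,c+'8')
crop('scene8',270,240,350,310,9,'c15')
crop('wrist8',360,90,560,360,2.2,'c16')
```

```text
9.45 pos [592.   80.5  68.6] op 0.13 F [-7.6 -0.4  4.1] M [-0.02  1.61  0.08]
slide [ 0.   0.8 -0. ] twist [0.08 0.49 0.07]
```

View pics/c15.png

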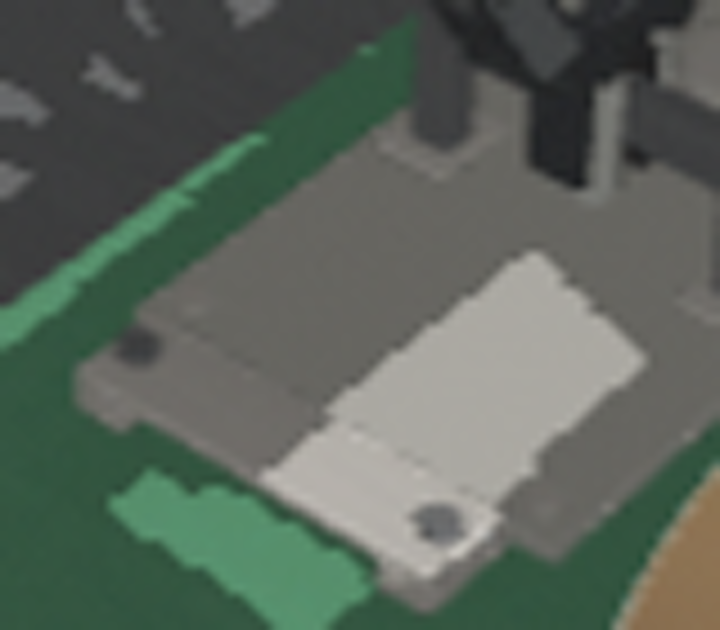

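View pics/c16.png

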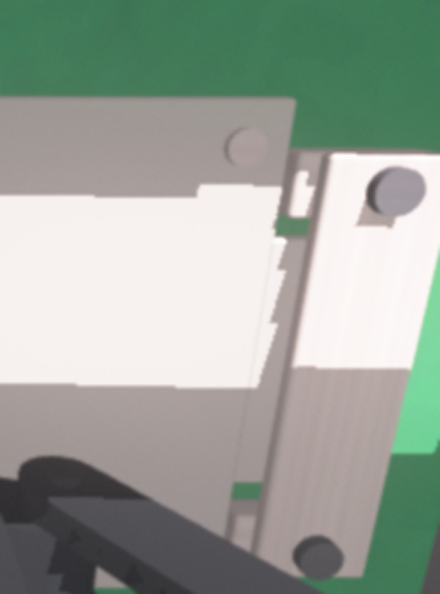

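The shoulders stand against both blocks with the tongue under the strap, so the cover is home. Releasing and rising.

Call:
play_rows(
  steps=[
    {"slide": [0,0,0],"twist": [0,0,0]},
    {"slide": [0,0,0],"twist": [0,0,0]},
  ],
)

```text
clock: 9.75
position: [591.9, 80.5, 68.6]
eef_rot: [1.0, 0.01, -0.004, 0.001]
wrist_force: [-4.5, -0.6, -0.4]
opening: 0.128
```

Call:
play_rows(
  steps=[
    {"slide": [0,0,0],"twist": [0,0,0]},
    {"slide": [0,0,0],"twist": [0,0,0]},
    {"slide": [0,0,0],"twist": [0,0,0]},
    {"slide": [0,0,-2],"twist": [0,0.4,0]},
  ],
  grip=0.5,
)

```text
clock: 10.15
position: [600.0, 80.8, 72.6]
eef_rot: [1.0, 0.01, 0.007, 0.0]
wrist_force: [-0.1, -0.2, 0.3]
opening: 0.501
```

Call:
play_rows(
  steps=[
    {"slide": [0,0,-20],"twist": [0,0,0]},
    {"slide": [0,0,-40],"twist": [0,0,0]},
    {"slide": [0,0,-30],"twist": [0,0,0]},
    {"slide": [-25,15,-10],"twist": [0,0,0]},
    {"slide": [-25,20,0],"twist": [0,0,0]},
    {"slide": [-20,20,0],"twist": [0,0,0]},
    {"slide": [0,0,0],"twist": [0,0,0]},
    {"slide": [0,0,0],"twist": [0,0,0]},
  ],
)

```text
clock: 10.95
position: [533.2, 23.7, 178.9]
eef_rot: [1.0, 0.011, 0.016, -0.001]
wrist_force: [0.6, 0.8, 0.1]
opening: 0.499
```

Run:
```python
from h import *
for c in ['wrist','scene']: grab(c,c+'9')
to([520.5,79,150],1.1)
crop('scene9',250,190,390,310,5.5,'c17')
```

```text
11.05 pos [533.3  23.7 178.4] op 0.5 F [-0.5 -0.3 -0.6] M [0.   0.   0.01]
slide [-12.5 -55.5  28.1] twist [-0.02 -1.79  0.14]
```

View pics/wrist9.png

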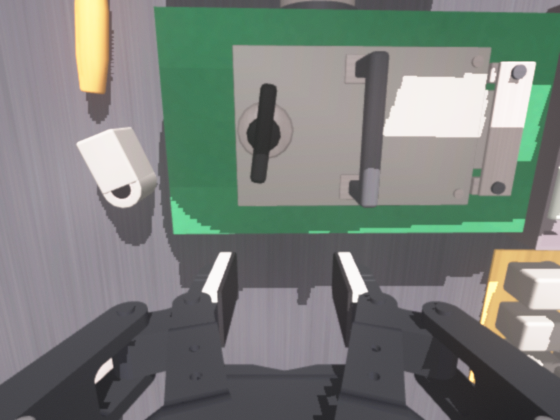

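View pics/c17.png

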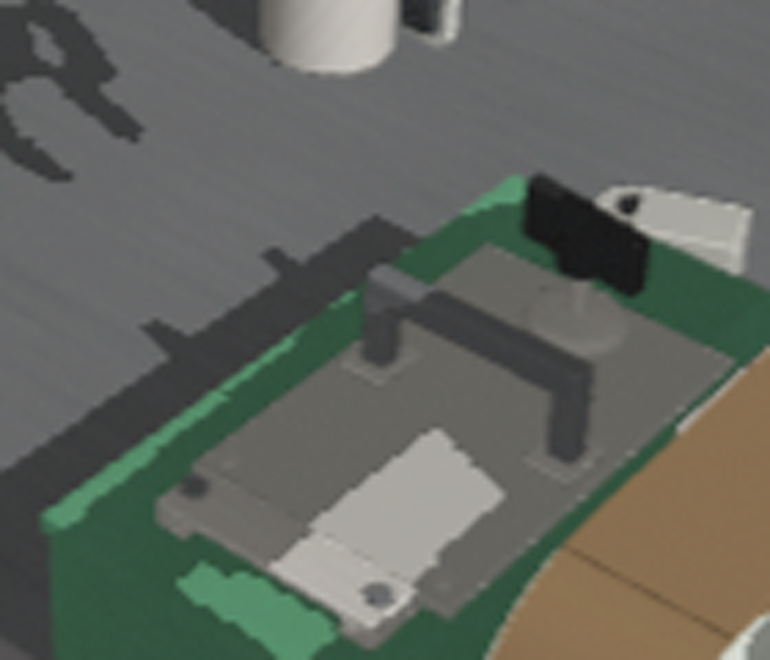

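Cover still home: its right edge at (488,48) meets the block at (490,75). The wing is at (263,133), a little clockwise. Measuring the wing.

Run:
```python
from h import *
crop('wrist9',220,60,320,200,5,'c18')
z=load('wrist9')
h=80
for q in [(234,46),(490,49),(237,206),(470,206)]: print(q,wz(z,*q,h).round(1))
print('boss',wz(z,266,129,87).round(1))
```

```text
(234, 46) [498.1 136.5  80. ]
(490, 49) [685.5 139.3  80. ]
(237, 206) [498.2  17.4  80. ]
(470, 206) [691.   19.7  80. ]
boss [521.5  79.2  87. ]
```

View pics/c18.png

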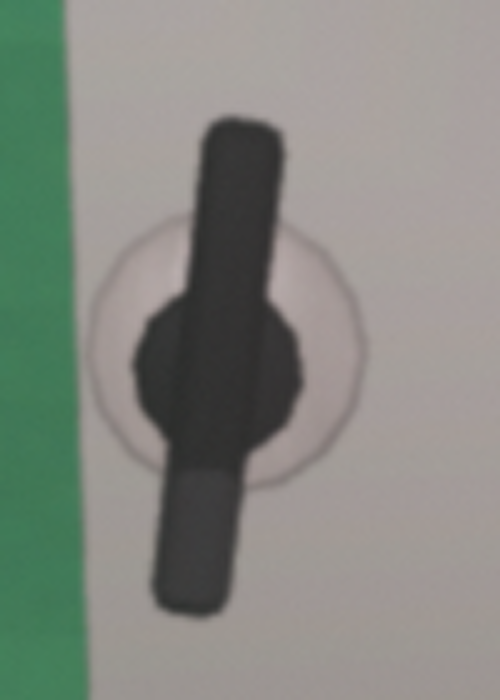

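Run:
```python
from h import *
z=load('wrist9')
f=lambda a,b,h:wz(z,220+a/5-.4,60+b/5-.4,h)
A,B=f(243,122,138),f(193,607,138); d=A-B
print(A.round(1),B.round(1),((A+B)/2).round(1),np.linalg.norm(d),'cw deg from +y',np.degrees(np.arctan2(d[0],d[1])))
```

```text
[523.6 107.2 138. ] [517.8  49.8 138. ] [520.7  78.5 138. ] 57.62914844865818 cw deg from +y 5.789258836830328
```

Call:
play_rows(
  steps=[
    {"slide": [-5,-20,8],"twist": [0,-0.9,2.5]},
    {"slide": [-5,-20,10],"twist": [0,-0.9,2.5]},
    {"slide": [-3,-15,10],"twist": [0,0,1]},
    {"slide": [0,0,0],"twist": [0,0,0]},
    {"slide": [0,0,0],"twist": [0,0,0]},
  ],
)

```text
clock: 11.55
position: [526.1, 84.0, 149.1]
eef_rot: [0.999, -0.041, 0.002, -0.002]
wrist_force: [-0.0, -0.4, 0.2]
opening: 0.499
```

Run:
```python
from h import *
to([520.5,78.7,110],-5)
```

```text
11.55 pos [526.1  84.  149.1] op 0.499 F [-0.  -0.4  0.2] M [-0.03  0.01  0.01]
slide [-5.3  5.9 39.1] twist [-0.19 -0.19  0.26]
```

Call:
play_rows(
  steps=[
    {"slide": [-5.5,5.5,10],"twist": [-0.2,-0.2,0.2]},
    {"slide": [0,0,10],"twist": [0,0,0]},
    {"slide": [0,0,8],"twist": [0,0,0]},
    {"slide": [0,0,0],"twist": [0,0,0]},
  ],
)

```text
clock: 11.95
position: [520.9, 75.6, 119.4]
eef_rot: [0.999, -0.045, 0.001, 0.001]
wrist_force: [-0.5, 0.4, 0.0]
opening: 0.5
```

Run:
```python
from h import *
to([520.2,78.7,86],-5)
grab('wrist','w10');grab('scene','sc10'); crop('sc10',300,170,390,250,8,'c19')
```

```text
11.95 pos [520.9  75.6 119.4] op 0.5 F [-0.5  0.4  0. ] M [0.01 0.04 0.02]
slide [-1.  -3.1 33.4] twist [ 0.11 -0.07 -0.13]
```

View pics/w10.png

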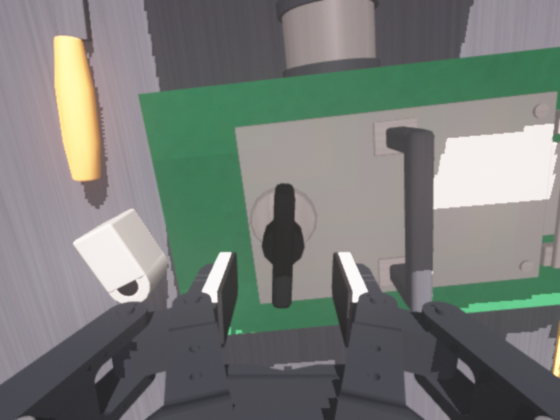

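View pics/c19.png

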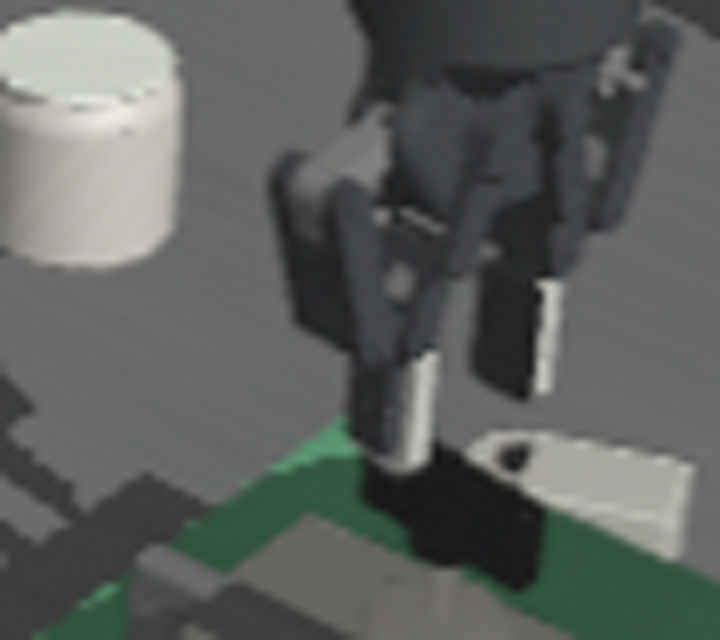

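The wing at (284,245) runs midway between the pads and parallel to them. Descending to grip it.

Call:
play_rows(
  steps=[
    {"slide": [-1,-3,10],"twist": [0.1,0,0]},
    {"slide": [0,0,10],"twist": [0,0,0]},
    {"slide": [0,0,9],"twist": [0,0,0]},
    {"slide": [0,0,2],"twist": [0,0,0]},
  ],
)

```text
clock: 12.45
position: [522.0, 79.6, 87.7]
eef_rot: [0.999, -0.045, 0.003, -0.001]
wrist_force: [-0.1, 0.4, -0.3]
opening: 0.5
```

Run:
```python
from h import *
to([520.2,78.7,86],-5)
```

```text
12.45 pos [522.   79.6  87.7] op 0.5 F [-0.1  0.4 -0.3] M [ 0.04 -0.02 -0.03]
slide [-1.7  1.1  1.7] twist [-0.09 -0.32 -0.11]
```

Call:
play_rows(
  steps=[
    {"slide": [-1.8,1,1.5],"twist": [-0.1,-0.3,0]},
    {"slide": [0,0,0],"twist": [0,0,0]},
    {"slide": [0,0,0],"twist": [0,0,0]},
    {"slide": [0,0,0],"twist": [0,0,0]},
    {"slide": [0,0,0],"twist": [0,0,0]},
  ],
  grip=0,
)

```text
clock: 12.95
position: [520.0, 78.8, 85.5]
eef_rot: [0.999, -0.045, -0.0, 0.0]
wrist_force: [0.8, 0.1, -1.6]
opening: 0.105
```

Run:
```python
from h import *
to([520.2,78.7,86],1)
grab('scene','sc11'); crop('sc11',300,170,390,250,8,'c20')
```

```text
12.95 pos [520.   78.8  85.5] op 0.105 F [ 0.8  0.1 -1.6] M [-0.02 -0.04 -0.03]
slide [ 0.2  0.  -0.5] twist [ 0.02  0.03 -6.1 ]
```

View pics/c20.png

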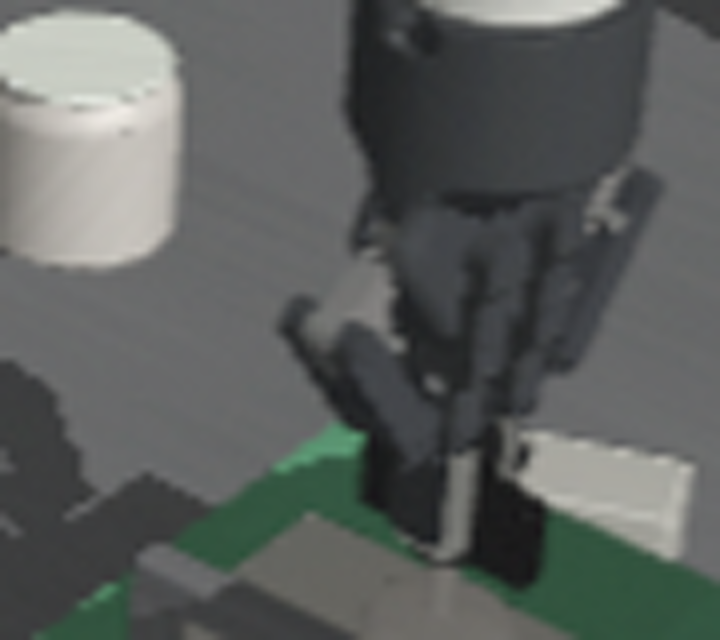

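Run:
```python
from h import *
z=load('sc11')
for a,b in [(455,470),(455,500),(452,530),(448,548),(445,560),(430,540),(520,570)]: print(a,b,w(z,300+a/8-.4,170+b/8-.4).round(1))
```

```text
455 470 [531.5  87.  142.7]
455 500 [530.4  87.3 132.5]
452 530 [531.5  88.1 123.6]
448 548 [532.3  87.9 118. ]
445 560 [528.5  85.  110.5]
430 540 [536.6  84.7 121.4]
520 570 [525.2 106.5 116.1]
```

Tips at z≈112, so boss clearance is enough. Lining the wing up straight across, to yaw ≈+1°.

Call:
play_rows(
  steps=[
    {"slide": [0,0,0],"twist": [0,0,-3]},
    {"slide": [0,0,0],"twist": [0,0,-2.5]},
    {"slide": [0,0,0],"twist": [0,0,-0.5]},
  ],
)

```text
clock: 13.3
position: [519.9, 78.8, 85.5]
eef_rot: [1.0, 0.009, -0.0, 0.0]
wrist_force: [0.4, 1.1, -1.5]
opening: 0.1
```

Run:
```python
from h import *
to([520.2,78.7,66.5],1)
```

```text
13.3 pos [519.9  78.8  85.5] op 0.1 F [ 0.4  1.1 -1.5] M [ 0.07 -0.06 -0.09]
slide [ 0.3  0.1 19. ] twist [0.03 0.03 0.08]
```

Aligned. Pushing in.

Call:
play_rows(
  steps=[
    {"slide": [0,0,4],"twist": [0,0,0]},
    {"slide": [0,0,4],"twist": [0,0,0]},
  ],
)

```text
clock: 13.5
position: [520.0, 78.7, 78.6]
eef_rot: [1.0, 0.009, 0.0, 0.0]
wrist_force: [-2.0, -0.2, 6.7]
opening: 0.103
```

Call:
play_rows(
  steps=[
    {"slide": [0,0,4],"twist": [0,0,0]},
    {"slide": [0,0,4],"twist": [0,0,0]},
  ],
)

```text
clock: 13.7
position: [520.0, 78.7, 71.9]
eef_rot: [1.0, 0.008, 0.0, 0.0]
wrist_force: [-2.7, -0.1, 8.5]
opening: 0.1
```

Run:
```python
from h import *
to([520.2,78.7,66.5],1)
```

```text
13.7 pos [520.   78.7  71.9] op 0.1 F [-2.7 -0.1  8.5] M [-0.08  0.6   0.06]
slide [0.2 0.  5.4] twist [ 0.02 -0.04 -0.03]
```

13.6 mm in with only spring force, so the bar is through the slot. On to the stop.

Call:
play_rows(
  steps=[
    {"slide": [0,0,4],"twist": [0,0,0]},
    {"slide": [0,0,3],"twist": [0,0,0]},
  ],
)

```text
clock: 13.9
position: [520.0, 78.8, 66.5]
eef_rot: [1.0, 0.008, 0.001, 0.0]
wrist_force: [-3.0, -1.1, 10.0]
opening: 0.105
```

Call:
play_rows(
  steps=[
    {"slide": [0,0,3],"twist": [0,0,0]},
  ],
)

```text
clock: 14.0
position: [520.1, 78.8, 66.2]
eef_rot: [1.0, 0.008, 0.001, 0.0]
wrist_force: [-8.7, -2.0, 35.6]
opening: 0.103
```

Call:
play_rows(
  steps=[
    {"slide": [0,0,3],"twist": [0,0,0]},
  ],
)

```text
clock: 14.1
position: [520.1, 78.7, 66.3]
eef_rot: [1.0, 0.007, 0.001, 0.0]
wrist_force: [-7.6, -1.9, 25.0]
opening: 0.102
```

Run:
```python
from h import *
to([520.2,78.7,66.5],1)
```

```text
14.1 pos [520.1  78.7  66.3] op 0.102 F [-7.6 -1.9 25. ] M [-0.21  1.66  0.02]
slide [ 0.1  0.  -0.2] twist [ 0.04 -0.12 -0.14]
```

At the stop, 19 mm in. Now turning clockwise (+z tool twist) while holding the push.

Call:
play_rows(
  steps=[
    {"slide": [0,0,1.5],"twist": [0,0,4]},
    {"slide": [0,0,1.5],"twist": [0,0,6]},
    {"slide": [0,0,1.5],"twist": [0,0,6]},
  ],
)

```text
clock: 14.4
position: [520.1, 78.8, 66.7]
eef_rot: [0.991, -0.137, 0.002, -0.001]
wrist_force: [-2.2, -0.7, 9.6]
opening: 0.104
```

Run:
```python
from h import *
to([520.1,78.7,66.3],-89)
```

```text
14.4 pos [520.1  78.8  66.7] op 0.104 F [-2.2 -0.7  9.6] M [-0.11  0.81 -0.  ]
slide [0.  0.1 0.4] twist [-0.22 -0.12 73.21]
```

Call:
play_rows(
  steps=[
    {"slide": [0,0,2],"twist": [0,0,7]},
    {"slide": [0,0,2],"twist": [0,0,7]},
    {"slide": [0,0,2],"twist": [0,0,7]},
    {"slide": [0,0,2],"twist": [0,0,7]},
  ],
)

```text
clock: 14.8
position: [520.2, 78.9, 66.4]
eef_rot: [0.924, -0.383, 0.002, -0.002]
wrist_force: [-4.2, -0.4, 15.4]
opening: 0.105
```

Run:
```python
from h import *
to([520.1,78.7,66.3],-89)
```

```text
14.8 pos [520.2  78.9  66.4] op 0.105 F [-4.2 -0.4 15.4] M [-0.21  1.18 -0.  ]
slide [0.1 0.2 0.1] twist [-3.700e-01  3.000e-02  4.397e+01]
```

Call:
play_rows(
  steps=[
    {"slide": [0,0,1.8],"twist": [0,0,7]},
    {"slide": [0,0,1.8],"twist": [0,0,7]},
    {"slide": [0,0,1.8],"twist": [0,0,7]},
    {"slide": [0,0,1.8],"twist": [0,0,7]},
  ],
)

```text
clock: 15.2
position: [520.2, 79.0, 66.4]
eef_rot: [0.797, -0.603, 0.001, -0.005]
wrist_force: [-3.6, 1.0, 14.7]
opening: 0.109
```

Run:
```python
from h import *
to([520.1,78.7,66.3],-89)
```

```text
15.2 pos [520.2  79.   66.4] op 0.109 F [-3.6  1.  14.7] M [-0.27  1.15  0.03]
slide [0.2 0.2 0.1] twist [-0.47  0.29 14.77]
```

Call:
play_rows(
  steps=[
    {"slide": [0,0,1.8],"twist": [-0.3,0,6]},
    {"slide": [0,0,1.8],"twist": [0,0,6]},
    {"slide": [0,0,1.8],"twist": [0,0,2.5]},
  ],
)

```text
clock: 15.5
position: [520.1, 79.0, 66.4]
eef_rot: [0.711, -0.703, -0.002, -0.004]
wrist_force: [-5.0, 0.6, 14.8]
opening: 0.104
```

Run:
```python
from h import *
to([520.1,78.7,66.3],-89)
```

```text
15.5 pos [520.1  79.   66.4] op 0.104 F [-5.   0.6 14.8] M [-0.24  1.08  0.06]
slide [0.3 0.  0.1] twist [-0.19  0.43 -0.41]
```

Turned a full quarter (yaw -89.4°). Easing up so the bar drops into its groove, then letting go.

Call:
play_rows(
  steps=[
    {"slide": [0,0,-2],"twist": [0,0,0]},
    {"slide": [0,0,-1.5],"twist": [0,0,0]},
    {"slide": [0,0,-1.5],"twist": [0,0,0]},
  ],
)

```text
clock: 15.8
position: [520.0, 79.0, 72.2]
eef_rot: [0.71, -0.704, -0.001, -0.004]
wrist_force: [6.1, -0.1, -22.5]
opening: 0.099
```

Run:
```python
from h import *
to([520.1,78.7,71.5],-89)
```

```text
15.8 pos [520.   79.   72.2] op 0.099 F [  6.1  -0.1 -22.5] M [-0.29 -1.07  0.05]
slide [ 0.3 -0.   0.7] twist [-0.26  0.37 -0.47]
```

It holds at about 13.5 mm and resists a 22 N pull, so the bar is caught. I'll relax and open.

Call:
play_rows(
  steps=[
    {"slide": [0,0,0.5],"twist": [0,0,0]},
    {"slide": [0,0,0],"twist": [0,0,0]},
  ],
)

```text
clock: 16.0
position: [520.1, 79.0, 71.7]
eef_rot: [0.71, -0.704, -0.001, -0.004]
wrist_force: [-0.6, 1.0, 1.6]
opening: 0.102
```

Call:
play_rows(
  steps=[
    {"slide": [0,0,0],"twist": [0,0,0]},
    {"slide": [0,0,0],"twist": [0,0,0]},
    {"slide": [0,0,0],"twist": [0,0,0]},
  ],
  grip=0.5,
)

```text
clock: 16.3
position: [520.5, 79.1, 71.8]
eef_rot: [0.71, -0.704, -0.001, -0.004]
wrist_force: [0.6, 0.4, 0.3]
opening: 0.499
```

Call:
play_rows(
  steps=[
    {"slide": [0,0,-20],"twist": [0,0,0]},
    {"slide": [0,0,-40],"twist": [0,0,0]},
    {"slide": [0,0,-40],"twist": [0,0,0]},
    {"slide": [0,0,-20],"twist": [0,0,-6]},
    {"slide": [30,0,0],"twist": [0,0,-6]},
    {"slide": [30,0,0],"twist": [0,0,-6]},
    {"slide": [30,0,0],"twist": [0,0,0]},
    {"slide": [0,0,0],"twist": [0,0,0]},
    {"slide": [0,0,0],"twist": [0,0,0]},
  ],
)

```text
clock: 17.2
position: [541.1, -10.3, 196.5]
eef_rot: [0.816, -0.578, 0.0, -0.005]
wrist_force: [-0.7, 0.6, 0.7]
opening: 0.499
```

Run:
```python
from h import *
for c in ['wrist','scene','side']: grab(c,c+'12')
to([520.1,78.7,66.3],-89)
crop('scene12',250,190,390,310,5.5,'c21')
crop('side12',190,110,350,220,5,'c22')
```

```text
17.35 pos [541.   -9.4 196.5] op 0.498 F [0.2 0.4 0.1] M [ 0.01  0.01 -0.  ]
slide [-89.4  -8.8 130.7] twist [-0.41  0.35 18.54]
```

View pics/wrist12.png

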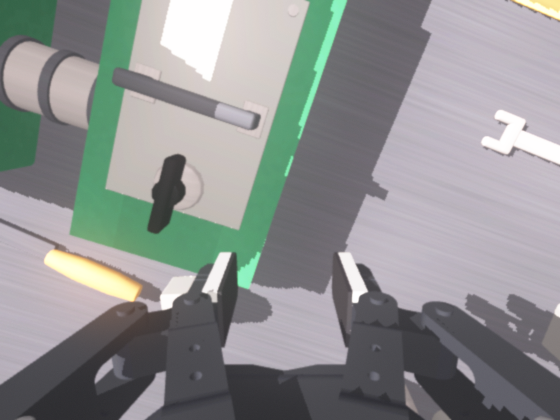

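View pics/c21.png

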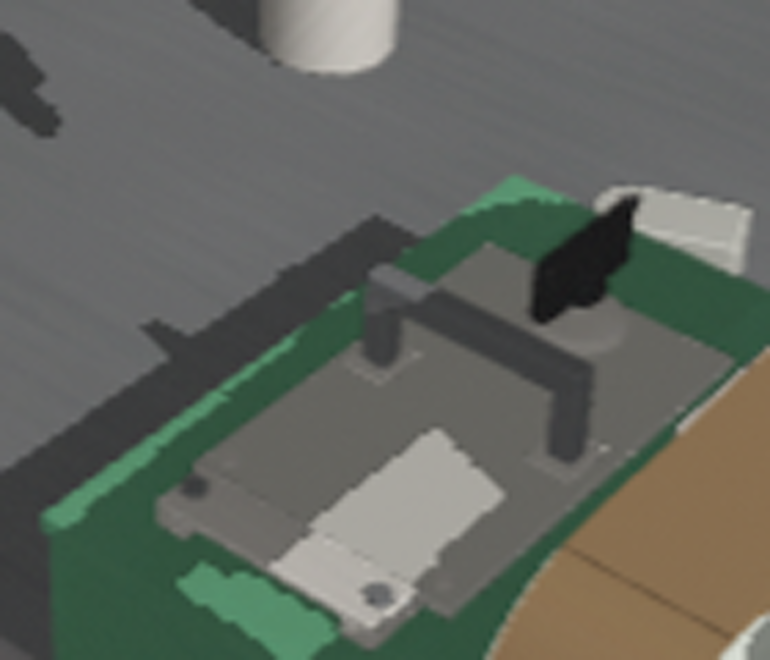

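View pics/side12.png

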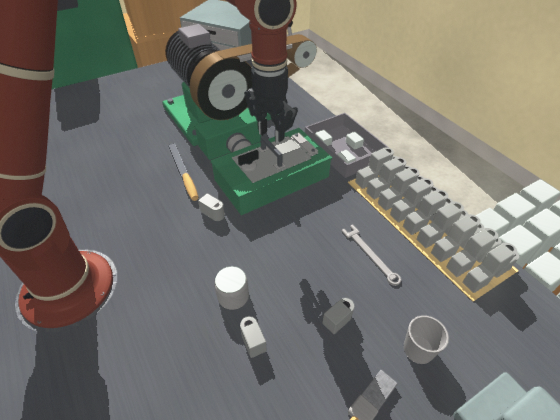

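The wing lies along the cover (scene crop (585,260)), the cover is against the lip, and everything else is where it was. One height and angle check, then hand in.

Run:
```python
from h import *
z=load('wrist12')
print('wing top z',w(z,172,170).round(1),w(z,160,215).round(1))
A,B=wz(z,176,157,124),wz(z,157,231,124);d=A-B;print('wing yaw',np.degrees(np.arctan2(d[1],d[0])),np.linalg.norm(d))
a,b=load('side0')['p'].astype(int),load('side12')['p'].astype(int)
from h import order
print(order.sign_off())
```

```text
wing top z [542.3  74.9 124.1] [506.8  74.8 124.6]
wing yaw 0.484591158932029 58.64297029632597
the job is handed in; nothing more can be done
None
```

The cover is back on the spark trap, home against the lip and locked, and I handed the job in at about 17.4 s of the 54 s allowed.

- **Placing:** I carried the cover by its handle, set it on the deck and slid the tongue under the lip. It stalled there as the contact force rose, and the pictures showed both shoulders against the blocks. Then I let go.
- **Locking:** I took the stud by its wing and lined it up straight across. I pushed it 19 mm to the stop and turned it a quarter turn clockwise. When I eased off it caught about 13.5 mm in and held against a 22 N pull, and I let go again.
- **Last checks:**
  - The wing top is at z≈124 mm, so the stud sits about 14 mm in.
  - The wing lies within about 1° of the cover's length.
  - The cover is still at the lip.
  - By eye, the other items on the bench look where they were in the overview pictures. I did not measure their positions.
  - The highest wrist force I read was about 36 N.
- **What disagreed:** the real fingertips sit about 27 mm short of the reported TCP along the tool axis. Because of that, my first grip on the handle closed just above the bar without moving anything. I corrected for it in the later grasps.

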